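Load a sole template upright in the sprung length gauge

ROBOT

A 7-joint arm with a two-finger parallel gripper is mounted at the origin on the work surface. World frame = base frame: x ahead of the robot, y to its left, z up, the work surface at z = 0. Lengths are in m, angles in rad, forces in N, time in s.
With the tool pointing down it reaches from about 0.35 to 0.9 m from the base axis. Payload 19.9 kg.
Tool frame: the origin (TCP) lies midway between the tips of the shut fingers; the grasp point (between the pads) lies 19 mm behind it; z points along the fingers, y is the line along which they close (so a half turn about z gives the same grasp; the last joint's range is limited). The gripper opens to 94 mm and grips with 3 to 60 N. Pads are 16 mm wide; open, the fingers measure 119 mm over their backs; the gripper's body (75 mm by 177 mm) begins 78 mm behind the grasp point.
Start: joints at [1.075, 0.417, -0.01, 1.614, 0.005, 1.111, -0.053], TCP at [0.274, -0.562, 0.205] pointing down, gripper open.
Joint ranges: [-2.81, 2.81], [-0.39, 2.02], [-1.27, 1.25], [0.06, 2.57], [-1.19, 4.33], [0.19, 2], [-2.82, 2.82]. Speed limits (rad/s): [1.89, 1.89, 2.39, 2.39, 3.01, 3.01, 3.01].

INTERFACE

Orientations are given as a unit quaternion [w, x, y, z].
In Python, from station import robot gives the robot as it stands.
- The arm moves only by the shell command python3 -m handwheel 'ROWS' [FORCE]. ROWS is JSON, a list of rows, each an object of numbers: "wx", "wy", "wz": the turn, a rotation vector about the world's x, y, z in rad; "tx", "ty", "tz": the shift along the world's x, y, z in m; "claw": the opening, from 0 (shut) to 1 (fully open). A call has 1 to 8 rows; each row shifts and turns the commanded pose from where the row before left it; what a row does not reach is not made up. A row lasts 1/12 s, in which the tool goes at most 41.7 mm and 7.16 degrees, less where a joint would pass 70% of its speed; a pose out of reach is approached as far as the arm can. A call is refused whole if a number of a shift passes 0.0417 or a number of a turn 0.125, either way. A call with a gripper value outside its range is refused whole. The fingers move at their own pace and stop on an object; FORCE is the grip in N (left out, the last holds). Time passes only in rows, so rows that do not move let the fingers close. It gives the time, the measured TCP pose, the force, the opening and the grip force at its end, in the units of the state.
- robot.state(): the state, without advancing time (a new reading comes with each control period).
- robot.grab_frame(name): name is "scene" or "top" or "wrist"; returns a dict with "pixels" (400x640x3 uint8, blue, green, red), "K" (3x3 intrinsics, pixels), "eye" and "attitude" of the camera in the world. Camera axes: x right, y down, z forward; pixel columns grow to the right and rows downward; lengths in m; the calibration is good to about 2 mm. A picture is of the moment at which its call begins. There is no depth.
- robot.sign_off(): hands the job in; it is judged then, once.
Trained networks look in a picture, given as the dict that the camera call returned (one of the last four; its "shot" number tells which), for a name from the list of things; names that differ only in an ending like _2 or _b are one class to them, and where a whole thing is asked for, a point or a joint stands for the part that bears it (a point fixed in the world has none). Each returns a list of dicts, best first, with "score" (0 to 1); they miss things now and then, are a little off and sometimes report something else, mostly with a low value. They report only what shows in the picture. A call takes as long as a camera call. They do not tell look-alikes from the thing itself.
- robot.look_for(target, picture): "box" ([left, top, right, bottom] as shares, 0 to 1, of the picture: columns of its width, rows of its height, round what is visible of it).
The state is a dict: "clock": time; "qpos": joint angles; "joint_velocities": joint speeds; "joint_torque": joint torques, N m; "tool_pos": TCP position; "tcp_rot": TCP orientation; "contact_force": force on the tool from outside, world axes, zero at the start; "torque": the same for the moment, N m; "finger_gap": opening from 0.0 (shut) to 1.0 (fully open); "grip_force": force on a finger pad.
Only numpy, scipy, OpenCV 4.12 (cv2) and the standard library are available. Lean on these libraries where they do the work, as an engineer would, in place of code of your own. Each camera call takes 0.05 s, during which the arm holds its last target. There are 200 camera calls.

TASK

The large plywood template leans on the steel rest. Stand it upright on its long straight edge in the length gauge, square end against the low fixed stop and the end with the stepped top corner pushing back the sprung jaw, so that it is fully down on the bed, centred across it and held by the spring. Let go of it and leave everything else on the bench where it is.

Things in the scene. Friction and masses are not known exactly. Their poses are not given: they have to be found in the camera images.
- plate: Large plywood template, 0.13-0.22 kg, 12 mm thick (x), 140 long (y), 80 high (z). Origin: middle of its long straight lower edge. Square end at -y; at the +y end the upper corner is cut away in steps. At the start it leans 35 degrees from vertical on the rest, top away from the robot (z points up and away from it, x out of its lower face). Upright, z is vertical.
- plate_toe (a point): Point on the large template's +y end face, mid thickness, 20 mm above the lower edge (plate frame 0, 70, 20 mm). This face is upright to z = 50 mm; above, the plate reaches only to y = 42 (z 50-66) and y = 11 (z 66-80).
- rest: Fixed steel rest. Origin on the table straight below the leaning template's lower edge, which lies 40 mm up. Two 12 mm wide bars at y = -56 and +56 mm bear the template, 70 mm up its lower face; the 100 mm between them is free for a finger below the template, but for a cross bar 8 mm high at x = -20 to -4 mm. Ledges at the bars only, 8 mm past its upper face.
- gauge: Fixed length gauge: aluminium bed 70 mm wide (x), 275 long (y), its flat top 20 mm above the table. Origin: centre of its underside. At the -y end a steel stop, 60 mm wide, 16 mm above the bed, its face (looking to +y) at y = -107.5. At the +y end a grey housing 44 mm above the bed, y = 100 to 137; between them the sprung jaw.
- bed (a point): Point on top of the gauge's bed, midway between the stop's face and the jaw's face when the 140 mm template is loaded (gauge frame 0, -37.5, 20 mm): the plate's origin belongs here.
- jaw (a joint): How far the sprung jaw is pushed back towards +y of the gauge, in m, 0 to 0.045. The spring pushes it to 0: about 4.6 N there and 8.5 N at 0.030. With the template loaded against the stop it reads 0.030, its pointer at the black line on the bed.
- jaw_face (a point): Centre of the jaw's face that looks to -y of the gauge (gauge frame 0, 2.5 mm + jaw value, 45 mm). The jaw is 44 mm wide, 20 mm thick, its top 50 mm above the bed. Stop to jaw at rest is 110 mm.
- last: Bystander: green plastic shoe last, 230 x 90 x 100 mm, standing on its sole.
- hammer: Bystander: hammer lying on the bench.
- jar: Bystander: small closed jar, 48 mm across and 75 mm tall, between the rest and the gauge.
- tin: Bystander: closed tin, 70 mm across and 60 mm tall.
- pencil: Bystander: pencil, 9 mm thick, lying.
- small_plate: Bystander: smaller plywood template (110 x 64 x 10 mm), lying flat; not the one to load; about 10 mm tall.
- mug: Bystander: white mug, 76 mm across and 90 mm tall.
Things that resemble listed ones, but are neither listed nor needed, are in the scene too. What is shaped like the rest but green, orange or pink is not meant.

How it is judged:
On the way, in this order (a step that is already met when the one before it is completed fails the run):
1. the template is taken off the rest (horizontal distance between plate and rest above 0.12 m), for 0.1 s.
2. the jaw is pushed back to the length of the template or beyond (value of joint jaw above 0.027 m), for 0.1 s.
At the end, for the whole second after the job is handed in: The large template stands upright (4 degrees) on its long edge, fully down on the bed (2.5 mm), square end at the stop (3 mm), stepped end to the jaw, centred across the bed (10 mm) and along it (5 degrees); it holds the jaw back at 27 to 34 mm and is at rest, released (angle between plate's own z axis and vertical below 0.07 rad and z of plate in the frame of bed between -0.003 and 0.0025 m and x of plate in the frame of bed between -0.01 and 0.01 m and y of plate in the frame of bed between -0.003 and 0.003 m and y of plate_toe in the frame of bed above 0.06 m and angle between the y axis of plate and the y axis of gauge, either way round below 0.09 rad and value of joint jaw between 0.027 and 0.034 m and linear speed of plate below 0.01 m/s and angular speed of plate below 0.1 rad/s); the robot touches nothing.
It fails at once if a bystander is shifted by more than 30 mm (distance of any of last, hammer, jar, tin, pencil, small_plate, mug from where it was at the start of the episode above 0.03 m).
It also fails if it takes over 48 s, if anything falls off the work surface, if the arm or the gripper's body presses on something with over 40 N, if the wrist force passes 120 N, or if a joint passes its speed limit or range.

## Working session

There is one attempt and no reset: what is moved stays moved. The work goes in short steps, Python scripts to look and compute and a shell command to move; the robot and the scene stay as the last step left them, time stands still between calls to the robot, and variables do not carry over. Pictures are saved under pics/ and viewed, at most 10 in all, crops included, and the job is handed in when it is done.

```bash
mkdir -p pics; ls
cat > h.py <<'E'
import numpy as np,cv2
from station import robot
from scipy.spatial.transform import Rotation as R
def att(f):
    a=np.array(f["attitude"],float)
    return R.from_quat(a[[1,2,3,0]]).as_matrix() if a.size==4 else a.reshape(3,3)
def ray(f,u,v):
    d=att(f)@np.linalg.inv(np.array(f["K"]))@np.array([u,v,1.]);return np.array(f["eye"]),d
def onz(f,u,v,z):
    e,d=ray(f,u,v);return e+d*(z-e[2])/d[2]
def proj(f,p):
    q=np.array(f["K"])@(att(f).T@(np.array(p)-np.array(f["eye"])));return q[:2]/q[2]
def tri(obs):
    A=np.zeros((3,3));b=np.zeros(3)
    for f,u,v in obs:
        e,d=ray(f,u,v);d=d/np.linalg.norm(d);P=np.eye(3)-np.outer(d,d);A+=P;b+=P@e
    return np.linalg.solve(A,b)
E
python3 - <<'E'
from h import *
import pickle
F={}
for n in("scene","top"):
    f=robot.grab_frame(n);F[n]=f;cv2.imwrite(f"pics/{n}0.png",f["pixels"])
    print(n,f["eye"],f["attitude"],f["K"])
    for t in("plate","rest","gauge","jaw","jar","last","hammer","tin","pencil","small_plate","mug"):
        for r in robot.look_for(t,f)[:3]:
            b=np.array(r["box"])*[640,400,640,400];c=onz(f,(b[0]+b[2])/2,(b[1]+b[3])/2,0.03);print(t,round(r["score"],2),b.round().astype(int),c.round(3))
pickle.dump(F,open("F0.pkl","wb"))
print(robot.state())
E
```

```text
pics
scene [ 0.98787125 -0.72257454  0.8538504 ] [-0.38389655  0.85944121  0.31284754 -0.12692775] [[389.57909075   0.         324.65689289]
 [  0.         389.57909075 199.65677037]
 [  0.           0.           1.        ]]
plate 0.58 [364 147 396 175] [0.445 0.277 0.03 ]
rest 0.81 [361 149 397 191] [0.472 0.228 0.03 ]
rest 0.76 [309 119 349 151] [0.203 0.285 0.03 ]
rest 0.71 [355 117 386 148] [0.317 0.405 0.03 ]
gauge 0.65 [399 224 444 286] [ 0.77  -0.013  0.03 ]
gauge 0.64 [256 208 321 299] [ 0.491 -0.244  0.03 ]
gauge 0.48 [281 229 307 252] [ 0.47  -0.199  0.03 ]
jaw 0.95 [281 219 305 251] [ 0.455 -0.187  0.03 ]
jaw 0.59 [237 308 358 365] [ 0.672 -0.408  0.03 ]
jar 0.65 [204 294 247 342] [ 0.512 -0.481  0.03 ]
jar 0.64 [308 178 325 203] [0.379 0.004 0.03 ]
last 0.97 [399 226 445 286] [ 0.773 -0.015  0.03 ]
hammer 0.97 [241 308 360 367] [ 0.68  -0.406  0.03 ]
tin 0.9 [446 169 469 195] [0.708 0.348 0.03 ]
pencil 0.41 [332 161 357 175] [0.377 0.157 0.03 ]
small_plate 0.92 [363 216 403 251] [ 0.646 -0.015  0.03 ]
mug 0.61 [202 291 249 344] [ 0.512 -0.482  0.03 ]
top [ 0.16982387 -0.
[... 1057 characters left out ...]
-0.01026089,  1.61358984,  0.00470434,
        1.11069762, -0.0529971 ]), 'joint_velocities': array([-1.94464345e-04,  1.39572324e-03,  1.03372791e-03, -1.17045025e-05,
        8.82830419e-05, -1.26520144e-03, -4.45025326e-04]), 'joint_torque': array([ 1.89629318e-04, -8.51025581e+01,  6.38080928e-01, -4.26280868e+01,
       -4.88006591e-02,  1.34414618e-02, -1.44519004e-04]), 'tool_pos': array([ 0.27397831, -0.56173331,  0.20543581]), 'tcp_rot': array([-2.16372442e-05,  9.74368684e-01,  2.24957032e-01, -3.51155196e-05]), 'contact_force': array([ 0.53445261, -0.2816057 ,  1.09888004]), 'torque': array([0.04277555, 0.01681521, 0.03597311]), 'grip_force': 0.0, 'finger_gap': 1.0005600956247995}
```

Run:
```python
import cv2,numpy as np
a=cv2.imread("pics/top0.png")
cv2.imwrite("pics/topA.png",cv2.resize(a[60:360,60:520],(782,510),interpolation=cv2.INTER_CUBIC))
b=a[160:240,150:260];c=a[140:240,320:450]
cv2.imwrite("pics/cropA.png",np.vstack([cv2.resize(b,(780,567)[::1],interpolation=cv2.INTER_CUBIC)]))
s=cv2.imread("pics/scene0.png")
l=cv2.resize(s[135:205,350:410],(400,467),interpolation=cv2.INTER_CUBIC)
r=cv2.resize(s[195:305,245:335],(382,467),interpolation=cv2.INTER_CUBIC)
cv2.imwrite("pics/cropB.png",np.hstack([l,r]))
```

```text
(no output)
```

View pics/topA.png

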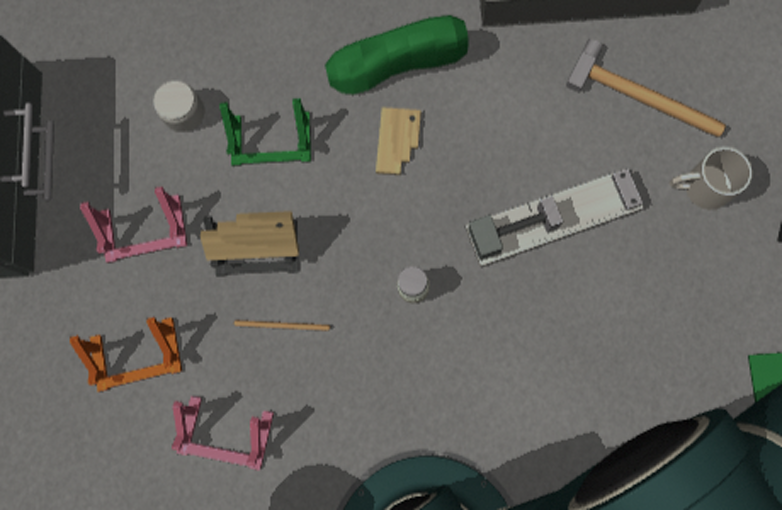

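View pics/cropA.png

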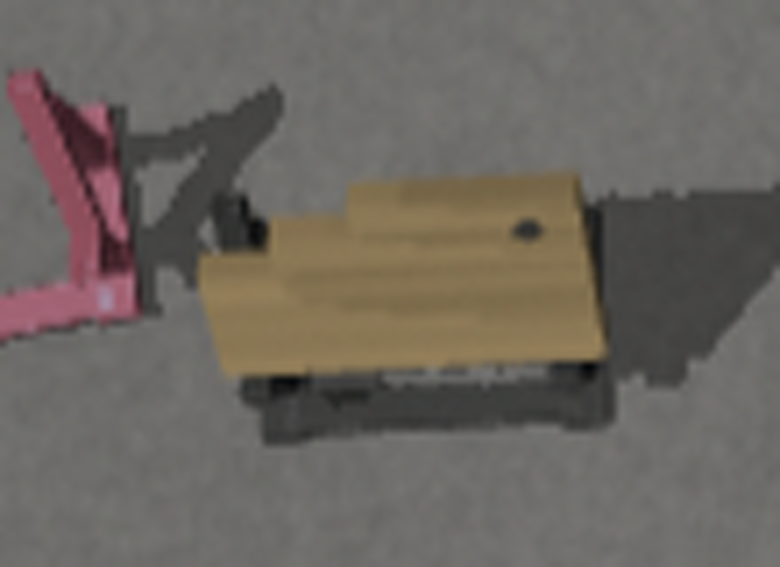

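View pics/cropB.png

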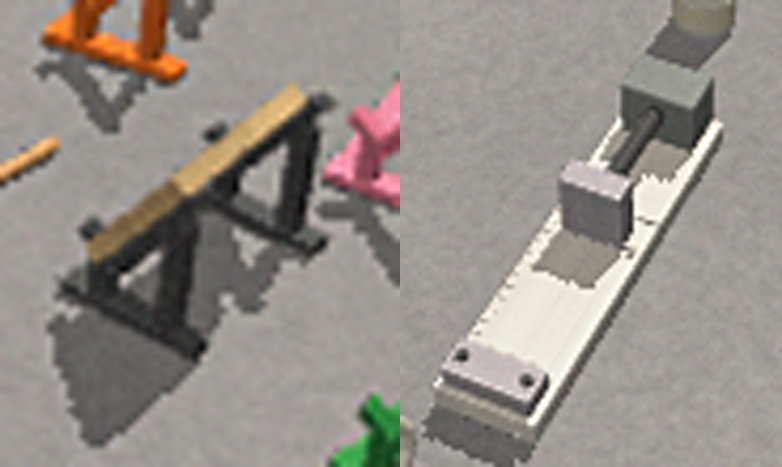

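The wooden plates and rests are: large template at top px (207,199) on the dark grey steel rest; small template lying at (296,143); coloured rests at pink (140,190), orange (132,268), pink (190,314) and green (216,136). The steel one at (207,200) fits, because it holds a 140 mm stepped plate. In the crop its steps point to world +y and its top points away from the robot, as described. The gauge is at (385,188), with the stop at the right (-y) end and the housing at the left.

Run:
```python
import pickle
from h import *
from scipy.optimize import least_squares
F=pickle.load(open("F0.pkl","rb"));f=F["top"]
mm=np.array([[-6,-70,0],[-6,70,0],[-6,70,50],[-6,42,50],[-6,42,66],[-6,11,66],[-6,11,80],[-6,-70,80]])/1e3
px=np.array([[605,357],[227,375],[198,255],[268,255],[270,215],[348,212],[350,183],[578,175]])/780*110+[150,160]
def pts(p): return (R.from_euler("ZY",[p[2],np.radians(35)]).apply(mm))+[p[0],p[1],0.04]
r=least_squares(lambda p:np.ravel([proj(f,q)-u for q,u in zip(pts(p),px)]),[.45,.235,0])
print("plate",r.x,r.fun.round(1))
a=f["pixels"][150:225,325:445];cv2.imwrite("pics/g1.png",cv2.resize(a,(792,495),interpolation=cv2.INTER_CUBIC))
```

```text
plate [ 0.45507451  0.23485237 -0.03236034] [ 0.1 -1.7 -0.5 -2.2 -0.3  0.4  0.9  0.  -0.5  0.9  0.8  0.9 -0.4  0.8
 -0.1  0.7]
```

View pics/g1.png

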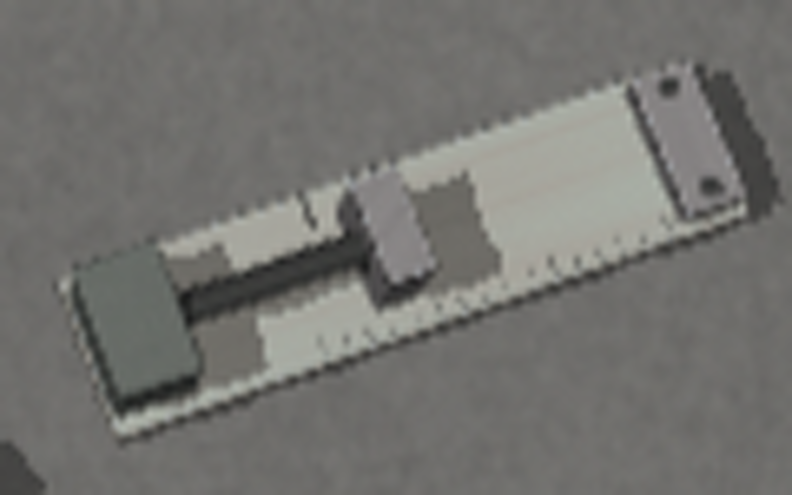

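The gauge crop shows the bed's outline with corners at (60,283), (121,430), (745,207) and (697,63). The stop is at the right, with its top edge running (632,85)-(690,215). The front edge of the jaw's top runs (402,165)-(437,270), and the housing is at the left.

Run:
```python
import pickle
from h import *
from scipy.optimize import least_squares
F=pickle.load(open("F0.pkl","rb"));f=F["top"]
g=np.array([[35,137.5,20],[-35,137.5,20],[-35,-137.5,20],[35,-137.5,20],[30,-107.5,36],[-30,-107.5,36],[22,2.5,70],[-22,2.5,70]])/1e3
px=np.array([[60,283],[121,430],[745,207],[697,63],[632,85],[690,215],[402,165],[437,270]])/6.6+[325,150]
P=lambda p:R.from_euler("Z",p[2]).apply(g)+[p[0],p[1],0]
r=least_squares(lambda p:np.ravel([proj(f,q)-u for q,u in zip(P(p),px)]),[.48,-.23,.3])
print("gauge",r.x.round(4),r.fun.round(1))
s=F["scene"]
# check in scene: crop B right scale 382/90, offset 245,195 ; draw
im=s["pixels"].copy()
for q in P(r.x): cv2.circle(im,tuple(proj(s,q).round().astype(int)),0,(0,0,255),-1)
mm=np.array([[x,y,z] for x in(-6,6) for y,z in((-70,0),(70,0),(70,50),(42,50),(42,66),(11,66),(11,80),(-70,80))])/1e3
px=np.array([[605,357],[227,375],[198,255],[268,255],[270,215],[348,212],[350,183],[578,175]])/780*110+[150,160]
def pts(p): return (R.from_euler("ZY",[p[2],p[3]]).apply(mm))+[p[0],p[1],p[4]]
def res(p):return np.r_[np.ravel([proj(f,q)-u for q,u in zip(pts(p)[:8],px)]),(p[3]-.611)/.03,(p[4]-.04)/.003]
r2=least_squares(res,[.45,.235,0,.611,.04]);print("plate",r2.x.round(4),r2.fun.round(1))
for q in pts(r2.x): cv2.circle(im,tuple(proj(s,q).round().astype(int)),0,(0,0,255),-1)
l=cv2.resize(im[135:205,350:410],(400,467),interpolation=cv2.INTER_NEAREST)
rr=cv2.resize(im[195:305,245:335],(382,467),interpolation=cv2.INTER_NEAREST)
cv2.imwrite("pics/chk.png",np.hstack([l,rr]))
```

```text
gauge [ 0.4834 -0.2367  0.2713] [-0.2 -1.  -0.3  1.1  1.5  1.1 -1.3 -0.7  0.2 -0.5  0.1  0.3 -0.5  0.
  0.5 -0.3]
plate [ 0.4535  0.2351 -0.0321  0.652   0.0403] [ 0.  -1.1 -0.7 -1.7 -0.3  0.4  0.9  0.  -0.5  0.8  0.9  0.7 -0.4  0.5
 -0.   0.4  1.4  0.1]
```

View pics/chk.png

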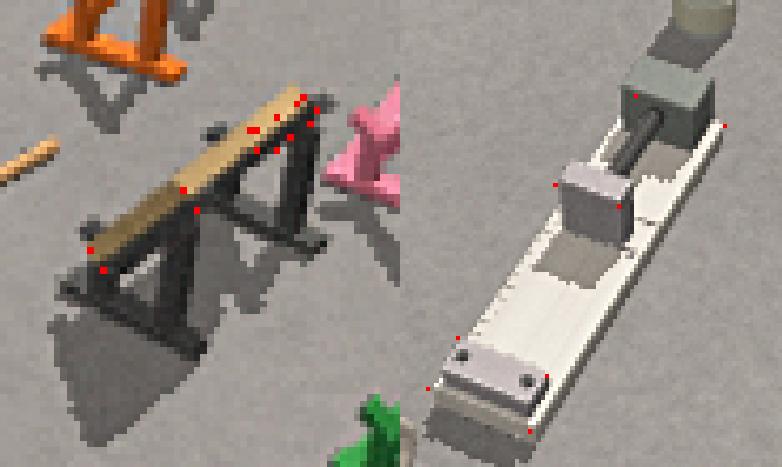

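```bash
cat >> h.py <<'E'
def Rt(s): q=np.array(s["tcp_rot"]);return R.from_quat(q[[1,2,3,0]])
def plateR(yaw,tilt): return R.from_euler("ZY",[yaw,tilt])
TOOL=R.from_matrix(np.array([[0,1,0],[1,0,0],[0,0,-1]]).T)  # tool axes in plate frame: x=py, y=px, z=-pz
def go(pos,Rg):
    s=robot.state();d=np.array(pos)-s["tool_pos"];w=(Rg*Rt(s).inv()).as_rotvec()
    print("shift",d.round(4),"rotvec",w.round(4),"rows",np.linalg.norm(d)/.0417,np.linalg.norm(w)/.125)
E
python3 - <<'E'
from h import *
P=plateR(-.032,.611);o=np.array([.4545,.235,.04])
print(TOOL.as_matrix())
for z in(.031,.131): 
    t=o+P.apply([0,-.01,z]);print(t);go(t,P*TOOL)
E
```

```text
[[ 0.  1.  0.]
 [ 1.  0.  0.]
 [ 0.  0. -1.]]
[0.47195524 0.22443612 0.06539132]
shift [ 0.198   0.7862 -0.14  ] rotvec [0.3485 0.5382 1.0497] rows 19.729518126132756 9.83987508515766
[0.52929455 0.22260063 0.14729879]
shift [ 0.2553  0.7843 -0.0581] rotvec [0.3485 0.5382 1.0497] rows 19.82948124442006 9.83987508515766
```

```bash
python3 -m handwheel '[{"tx":0.013,"ty":0.0326,"tz":0.004,"wx":0.0145,"wy":0.0224,"wz":0.0437,"claw":1},{"tx":0.013,"ty":0.0326,"tz":0.004,"wx":0.0145,"wy":0.0224,"wz":0.0437},{"tx":0.013,"ty":0.0326,"tz":0.004,"wx":0.0145,"wy":0.0224,"wz":0.0437},{"tx":0.013,"ty":0.0326,"tz":0.004,"wx":0.0145,"wy":0.0224,"wz":0.0437},{"tx":0.013,"ty":0.0326,"tz":0.004,"wx":0.0145,"wy":0.0224,"wz":0.0437},{"tx":0.013,"ty":0.0326,"tz":0.004,"wx":0.0145,"wy":0.0224,"wz":0.0437},{"tx":0.013,"ty":0.0326,"tz":0.004,"wx":0.0145,"wy":0.0224,"wz":0.0437},{"tx":0.013,"ty":0.0326,"tz":0.004,"wx":0.0145,"wy":0.0224,"wz":0.0437}]' 30
python3 -m handwheel '[{"tx":0.013,"ty":0.0326,"tz":0.002,"wx":0.0145,"wy":0.0224,"wz":0.0437},{"tx":0.013,"ty":0.0326,"tz":0.002,"wx":0.0145,"wy":0.0224,"wz":0.0437},{"tx":0.013,"ty":0.0326,"tz":0.002,"wx":0.0145,"wy":0.0224,"wz":0.0437},{"tx":0.013,"ty":0.0326,"tz":0.002,"wx":0.0145,"wy":0.0224,"wz":0.0437},{"tx":0.013,"ty":0.0326,"tz":0.002,"wx":0.0145,"wy":0.0224,"wz":0.0437},{"tx":0.013,"ty":0.0326,"tz":0.002,"wx":0.0145,"wy":0.0224,"wz":0.0437},{"tx":0.013,"ty":0.0326,"tz":0.002,"wx":0.0145,"wy":0.0224,"wz":0.0437},{"tx":0.013,"ty":0.0326,"tz":0.002,"wx":0.0145,"wy":0.0224,"wz":0.0437}]'
python3 - <<'E'
from h import *
f=robot.grab_frame("wrist");cv2.imwrite("pics/w1.png",f["pixels"])
print(robot.state()["tool_pos"],robot.state()["qpos"])
P=plateR(-.032,.611);o=np.array([.4545,.235,.04])
print([proj(f,o+P.apply(np.array(m)/1e3)).round() for m in([-6,-70,0],[-6,70,0],[-6,-70,80])])
go(o+P.apply([0,-.01,.231]),P*TOOL)
E
```

```text
[ 0.27397069 -0.56172221  0.20540706] [ 1.07551422  0.417427   -0.01030494  1.61360272  0.0047068   1.11070551
 -0.05298517]
[array([-444., -425.]), array([-684., -567.]), array([-774., -774.])]
shift [0.3127 0.7825 0.0238] rotvec [0.3484 0.5381 1.0497] rows 20.215288686803408 9.839628549521588$[1]: bad value
$[0]: bad value
```

```bash
python3 -m handwheel '[{"tx":0.013,"ty":0.0326,"tz":0.004,"wx":0.0145,"wy":0.0224,"wz":0.0437,"claw":1},{"tx":0.013,"ty":0.0326,"tz":0.004,"wx":0.0145,"wy":0.0224,"wz":0.0437,"claw":1},{"tx":0.013,"ty":0.0326,"tz":0.004,"wx":0.0145,"wy":0.0224,"wz":0.0437,"claw":1},{"tx":0.013,"ty":0.0326,"tz":0.004,"wx":0.0145,"wy":0.0224,"wz":0.0437,"claw":1},{"tx":0.013,"ty":0.0326,"tz":0.004,"wx":0.0145,"wy":0.0224,"wz":0.0437,"claw":1},{"tx":0.013,"ty":0.0326,"tz":0.004,"wx":0.0145,"wy":0.0224,"wz":0.0437,"claw":1},{"tx":0.013,"ty":0.0326,"tz":0.004,"wx":0.0145,"wy":0.0224,"wz":0.0437,"claw":1},{"tx":0.013,"ty":0.0326,"tz":0.004,"wx":0.0145,"wy":0.0224,"wz":0.0437,"claw":1}]' 30 &&
python3 -m handwheel '[{"tx":0.013,"ty":0.0326,"tz":0.002,"wx":0.0145,"wy":0.0224,"wz":0.0437,"claw":1},{"tx":0.013,"ty":0.0326,"tz":0.002,"wx":0.0145,"wy":0.0224,"wz":0.0437,"claw":1},{"tx":0.013,"ty":0.0326,"tz":0.002,"wx":0.0145,"wy":0.0224,"wz":0.0437,"claw":1},{"tx":0.013,"ty":0.0326,"tz":0.002,"wx":0.0145,"wy":0.0224,"wz":0.0437,"claw":1},{"tx":0.013,"ty":0.0326,"tz":0.002,"wx":0.0145,"wy":0.0224,"wz":0.0437,"claw":1},{"tx":0.013,"ty":0.0326,"tz":0.002,"wx":0.0145,"wy":0.0224,"wz":0.0437,"claw":1},{"tx":0.013,"ty":0.0326,"tz":0.002,"wx":0.0145,"wy":0.0224,"wz":0.0437,"claw":1},{"tx":0.013,"ty":0.0326,"tz":0.002,"wx":0.0145,"wy":0.0224,"wz":0.0437,"claw":1}]'
python3 - <<'E'
from h import *
P=plateR(-.032,.611);o=np.array([.4545,.235,.04])
print(robot.state()["tool_pos"],robot.state()["qpos"].round(2))
go(o+P.apply([0,-.01,.231]),P*TOOL)
f=robot.grab_frame("wrist");cv2.imwrite("pics/w0.png",f["pixels"])
for t in("plate","rest","gauge","jaw"):print(t,[(round(r["score"],2),np.round(r["box"],2)) for r in robot.look_for(t,f)[:2]])
E
```

```text
clock: 1.92
tool_pos: [0.3783, -0.2994, 0.2379]
tcp_rot: [-0.076, 0.915, 0.39, -0.074]
contact_force: [-0.5, 0.1, 0.5]
finger_gap: 1.0
grip_force: 0.0
clock: 2.58
tool_pos: [0.4823, -0.0386, 0.2537]
tcp_rot: [-0.149, 0.817, 0.538, -0.145]
contact_force: [0.7, -0.1, 0.8]
finger_gap: 1.003
grip_force: 0.0
[ 0.48234876 -0.03860038  0.253731  ] [ 0.37  0.42 -0.41  1.6   0.06  1.57 -0.46]
shift [ 0.1043  0.2594 -0.0245] rotvec [0.116  0.1791 0.3486] rows 6.72948536203064 3.269965068155294
plate [(0.59, array([0.45, 0.  , 0.49, 0.05]))]
rest [(0.96, array([0.17, 0.  , 0.29, 0.21])), (0.94, array([0.44, 0.  , 0.54, 0.08]))]
gauge [(0.57, array([0.56, 0.5 , 0.75, 0.77])), (0.18, array([0.45, 0.  , 0.48, 0.05]))]
jaw []
```

Tracking is exact. I continue to the viewing pose above the plate.

```bash
python3 -m handwheel '[{"tx":0.013,"ty":0.0324,"tz":-0.003,"wx":0.0145,"wy":0.0224,"wz":0.0436,"claw":1},{"tx":0.013,"ty":0.0324,"tz":-0.003,"wx":0.0145,"wy":0.0224,"wz":0.0436,"claw":1},{"tx":0.013,"ty":0.0324,"tz":-0.003,"wx":0.0145,"wy":0.0224,"wz":0.0436,"claw":1},{"tx":0.013,"ty":0.0324,"tz":-0.003,"wx":0.0145,"wy":0.0224,"wz":0.0436,"claw":1},{"tx":0.013,"ty":0.0324,"tz":-0.003,"wx":0.0145,"wy":0.0224,"wz":0.0436,"claw":1},{"tx":0.013,"ty":0.0324,"tz":-0.003,"wx":0.0145,"wy":0.0224,"wz":0.0436,"claw":1},{"tx":0.013,"ty":0.0324,"tz":-0.003,"wx":0.0145,"wy":0.0224,"wz":0.0436,"claw":1},{"tx":0.013,"ty":0.0324,"tz":-0.003,"wx":0.0145,"wy":0.0224,"wz":0.0436,"claw":1}]'
python3 - <<'E'
from h import *
import pickle
P=plateR(-.032,.611);o=np.array([.4545,.235,.04])
print(robot.state()["qpos"].round(2))
go(o+P.apply([0,-.01,.231]),P*TOOL)
f=robot.grab_frame("wrist");pickle.dump(f,open("w2.pkl","wb"));cv2.imwrite("pics/w2.png",f["pixels"])
print(f["eye"])
for m in([-6,-70,0],[-6,70,0],[-6,-70,80],[-6,11,80],[-6,11,66],[-6,42,66],[-6,42,50],[-6,70,50]):print(m,proj(f,o+P.apply(np.array(m)/1e3)).round(1))
E
```

```text
clock: 3.5
tool_pos: [0.5869, 0.2187, 0.2293]
tcp_rot: [-0.216, 0.686, 0.663, -0.209]
contact_force: [1.5, -0.4, 1.6]
finger_gap: 0.999
grip_force: 0.0
[-0.05  0.84 -0.52  1.06  0.08  1.85 -0.55]
shift [-0.0002  0.0021 -0.0001] rotvec [0.0011 0.0002 0.0025] rows 0.04973313118125836 0.02177728642021813
[0.69216299 0.29083427 0.37586775]
[-6, -70, 0] [313.1 216. ]
[-6, 70, 0] [312.5 115.4]
[-6, -70, 80] [312.2 236.8]
[-6, 11, 80] [311.7 169.1]
[-6, 11, 66] [311.9 167.2]
[-6, 42, 66] [311.7 140.1]
[-6, 42, 50] [312.  139.2]
[-6, 70, 50] [311.8 114.7]
```

View pics/w2.png

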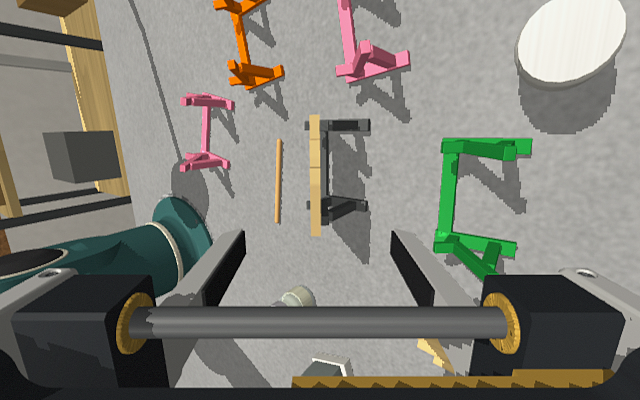

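The wrist view shows the template edge-on in columns 310-321, rows 114-236, matching the prediction of 312 and 115-237. The gripper is centred on it, so I'm going down to grasp.

```bash
python3 -m handwheel '[{"tx":-0.0143,"ty":0.001,"tz":-0.0205,"wx":0,"wy":0,"wz":0,"claw":0.65},{"tx":-0.0143,"ty":0.001,"tz":-0.0205,"wx":0,"wy":0,"wz":0,"claw":0.65},{"tx":-0.0143,"ty":0.001,"tz":-0.0205,"wx":0,"wy":0,"wz":0,"claw":0.65},{"tx":-0.0143,"ty":0.001,"tz":-0.0205,"wx":0,"wy":0,"wz":0,"claw":0.65},{"tx":-0.0143,"ty":0.001,"tz":-0.0205,"wx":0,"wy":0,"wz":0,"claw":0.65}]' && python3 -m handwheel '[{"tx":-0.0143,"ty":0.0003,"tz":-0.0205,"wx":0,"wy":0,"wz":0,"claw":0.65},{"tx":-0.0143,"ty":0.0003,"tz":-0.0205,"wx":0,"wy":0,"wz":0,"claw":0.65},{"tx":-0.0143,"ty":0.0003,"tz":-0.0205,"wx":0,"wy":0,"wz":0,"claw":0.65},{"tx":0,"ty":0,"tz":0,"wx":0,"wy":0,"wz":0,"claw":0.65},{"tx":0,"ty":0,"tz":0,"wx":0,"wy":0,"wz":0,"claw":0.65}]'
python3 - <<'E'
from h import *
P=plateR(-.032,.611);o=np.array([.4545,.235,.04])
go(o+P.apply([0,-.01,.031]),P*TOOL)
E
```

```text
clock: 3.97
tool_pos: [0.5142, 0.2224, 0.126]
tcp_rot: [-0.216, 0.687, 0.662, -0.209]
contact_force: [0.0, 0.7, -0.3]
finger_gap: 0.685
grip_force: 0.0
clock: 4.38
tool_pos: [0.4715, 0.2235, 0.0652]
tcp_rot: [-0.216, 0.686, 0.662, -0.21]
contact_force: [1.8, -0.2, 0.9]
finger_gap: 0.647
grip_force: 0.0
shift [0.0004 0.0009 0.0001] rotvec [ 0.0017 -0.0003  0.0032] rows 0.024487494084828334 0.02887522470996574
```

```bash
python3 -m handwheel '[{"tx":0,"ty":0,"tz":0,"wx":0,"wy":0,"wz":0,"claw":0.2},{"tx":0,"ty":0,"tz":0,"wx":0,"wy":0,"wz":0,"claw":0.2},{"tx":0,"ty":0,"tz":0,"wx":0,"wy":0,"wz":0,"claw":0.2},{"tx":0,"ty":0,"tz":0,"wx":0,"wy":0,"wz":0,"claw":0.05},{"tx":0,"ty":0,"tz":0,"wx":0,"wy":0,"wz":0,"claw":0.05},{"tx":0,"ty":0,"tz":0,"wx":0,"wy":0,"wz":0,"claw":0.05},{"tx":0,"ty":0,"tz":0,"wx":0,"wy":0,"wz":0,"claw":0},{"tx":0,"ty":0,"tz":0,"wx":0,"wy":0,"wz":0,"claw":0}]' 50
```

```text
clock: 5.05
tool_pos: [0.4694, 0.2251, 0.067]
tcp_rot: [-0.217, 0.685, 0.663, -0.211]
contact_force: [-16.8, -7.7, 29.9]
finger_gap: 0.126
grip_force: 48.0
```

```bash
python3 -m handwheel '[{"tx":-0.002,"ty":0,"tz":0.003,"wx":0,"wy":0,"wz":0,"claw":0},{"tx":0,"ty":0,"tz":0.01,"wx":0,"wy":0,"wz":0,"claw":0},{"tx":0,"ty":0,"tz":0.02,"wx":0,"wy":0,"wz":0,"claw":0},{"tx":0,"ty":0,"tz":0.03,"wx":0,"wy":0,"wz":0,"claw":0},{"tx":0,"ty":0,"tz":0.03,"wx":0,"wy":0,"wz":0,"claw":0},{"tx":0,"ty":0,"tz":0.03,"wx":0,"wy":0,"wz":0,"claw":0},{"tx":0,"ty":0,"tz":0.03,"wx":0,"wy":0,"wz":0,"claw":0},{"tx":0,"ty":0,"tz":0,"wx":0,"wy":0,"wz":0,"claw":0}]' 55
python3 - <<'E'
from h import *
g=np.array([.4834,-.2367,0]);yaw=.2713;G=R.from_euler("Z",yaw)
print(robot.state()["qpos"].round(2))
# plate origin above gauge at y=-70mm, 60mm over bed; TCP at plate (0,-10,31)
go(g+G.apply([0,-.070-.01,.02+.06+.031]),G*TOOL)
E
```

```text
clock: 5.72
tool_pos: [0.4713, 0.2261, 0.224]
tcp_rot: [-0.214, 0.686, 0.664, -0.206]
contact_force: [0.8, 0.4, -1.8]
finger_gap: 0.129
grip_force: 55.0
[ 0.01  0.65 -0.58  1.44  0.01  1.66 -0.59]
shift [ 0.0336 -0.5398 -0.113 ] rotvec [ 0.0694 -0.6016  0.295 ] rows 13.251087342319453 5.388786167646925
```

```bash
python3 -m handwheel '[{"tx":0.0021,"ty":-0.0337,"tz":0,"wx":0.0043,"wy":-0.0376,"wz":0.0184,"claw":0},{"tx":0.0021,"ty":-0.0337,"tz":0,"wx":0.0043,"wy":-0.0376,"wz":0.0184,"claw":0},{"tx":0.0021,"ty":-0.0337,"tz":0,"wx":0.0043,"wy":-0.0376,"wz":0.0184,"claw":0},{"tx":0.0021,"ty":-0.0337,"tz":0,"wx":0.0043,"wy":-0.0376,"wz":0.0184,"claw":0},{"tx":0.0021,"ty":-0.0337,"tz":0,"wx":0.0043,"wy":-0.0376,"wz":0.0184,"claw":0},{"tx":0.0021,"ty":-0.0337,"tz":0,"wx":0.0043,"wy":-0.0376,"wz":0.0184,"claw":0},{"tx":0.0021,"ty":-0.0337,"tz":0,"wx":0.0043,"wy":-0.0376,"wz":0.0184,"claw":0},{"tx":0.0021,"ty":-0.0337,"tz":0,"wx":0.0043,"wy":-0.0376,"wz":0.0184,"claw":0}]' && python3 -m handwheel '[{"tx":0.0021,"ty":-0.0337,"tz":0,"wx":0.0043,"wy":-0.0376,"wz":0.0184,"claw":0},{"tx":0.0021,"ty":-0.0337,"tz":0,"wx":0.0043,"wy":-0.0376,"wz":0.0184,"claw":0},{"tx":0.0021,"ty":-0.0337,"tz":0,"wx":0.0043,"wy":-0.0376,"wz":0.0184,"claw":0},{"tx":0.0021,"ty":-0.0337,"tz":0,"wx":0.0043,"wy":-0.0376,"wz":0.0184,"claw":0},{"tx":0.0021,"ty":-0.0337,"tz":0,"wx":0.0043,"wy":-0.0376,"wz":0.0184,"claw":0},{"tx":0.0021,"ty":-0.0337,"tz":0,"wx":0.0043,"wy":-0.0376,"wz":0.0184,"claw":0},{"tx":0.0021,"ty":-0.0337,"tz":0,"wx":0.0043,"wy":-0.0376,"wz":0.0184,"claw":0},{"tx":0.0021,"ty":-0.0337,"tz":0,"wx":0.0043,"wy":-0.0376,"wz":0.0184,"claw":0}]'
python3 - <<'E'
from h import *
import pickle
g=np.array([.4834,-.2367,0]);yaw=.2713;G=R.from_euler("Z",yaw)
print(robot.state()["qpos"].round(2))
go(g+G.apply([0,-.070-.01,.02+.06+.031]),G*TOOL)
F={n:robot.grab_frame(n) for n in("scene","wrist","top")};pickle.dump(F,open("F3.pkl","wb"))
s=robot.state();Rp=Rt(s)*TOOL.inv();o=s["tool_pos"]+Rp.apply([0,.01,-.031])
c=[]
for n,(u,v,w,h) in dict(scene=(230,120,120,180),wrist=(0,0,640,400)).items():
    im=F[n]["pixels"].copy()
    for m in([6,-70,0],[6,70,0],[-6,-70,0],[-6,70,0],[6,-70,80],[-6,-70,80],[6,11,80],[-6,11,80],[6,70,50],[-6,70,50]):
        q=proj(F[n],o+Rp.apply(np.array(m)/1e3)).round().astype(int);cv2.circle(im,tuple(q),0,(0,0,255),-1)
    c.append(cv2.resize(im[v:v+h,u:u+w],None,fx=450/h if n=="scene" else .78,fy=450/h if n=="scene" else .78,interpolation=cv2.INTER_NEAREST))
a,b=c;H=max(a.shape[0],b.shape[0]);pad=lambda x:cv2.copyMakeBorder(x,0,H-x.shape[0],0,0,0)
cv2.imwrite("pics/s3.png",np.hstack([pad(a),pad(b)]))
E
```

```text
clock: 6.38
tool_pos: [0.4863, -0.0463, 0.2188]
tcp_rot: [-0.109, 0.655, 0.74, -0.107]
contact_force: [1.1, 0.1, -1.7]
finger_gap: 0.125
grip_force: 55.0
clock: 7.05
tool_pos: [0.503, -0.316, 0.2189]
tcp_rot: [0.0, 0.606, 0.796, -0.003]
contact_force: [1.1, -0.2, -2.3]
finger_gap: 0.128
grip_force: 55.0
[ 0.85  0.38 -0.45  1.67  0.19  1.13  0.62]
shift [ 0.0018  0.0022 -0.1079] rotvec [ 0.0055 -0.0039  0.0013] rows 2.588468868466025 0.054464110913485915
```

View pics/s3.png

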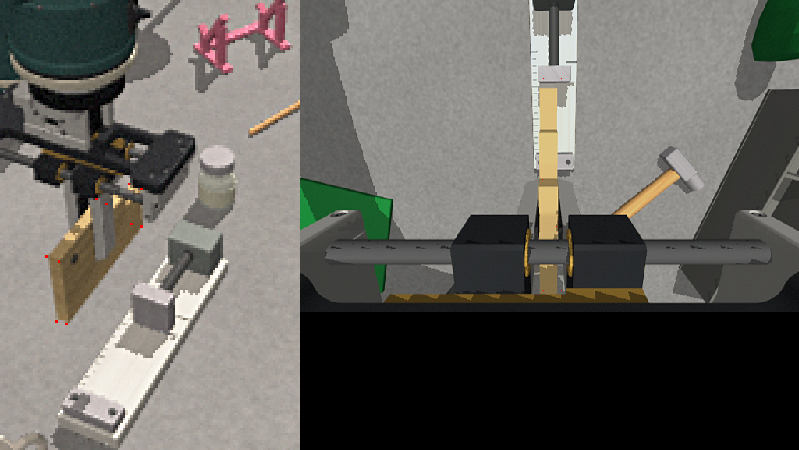

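The scene crop shows the plate held, steps towards the jaw. Its square end's top corner, at about (50,240), sits above the predicted (46,257). The wrist view shows the toe end at row 87 against a predicted 78. The plate may have pitched in the grip, so I zoom in.

Run:
```python
import pickle
from h import *
F=pickle.load(open("F3.pkl","rb"))
a=cv2.resize(F["scene"]["pixels"][190:255,243:293],(460,598),interpolation=cv2.INTER_CUBIC)
w=F["wrist"]["pixels"][60:260,280:392]
b=cv2.resize(w,(335,598),interpolation=cv2.INTER_CUBIC)
cv2.imwrite("pics/z3.png",np.hstack([a,b]))
```

```text
(no output)
```

View pics/z3.png

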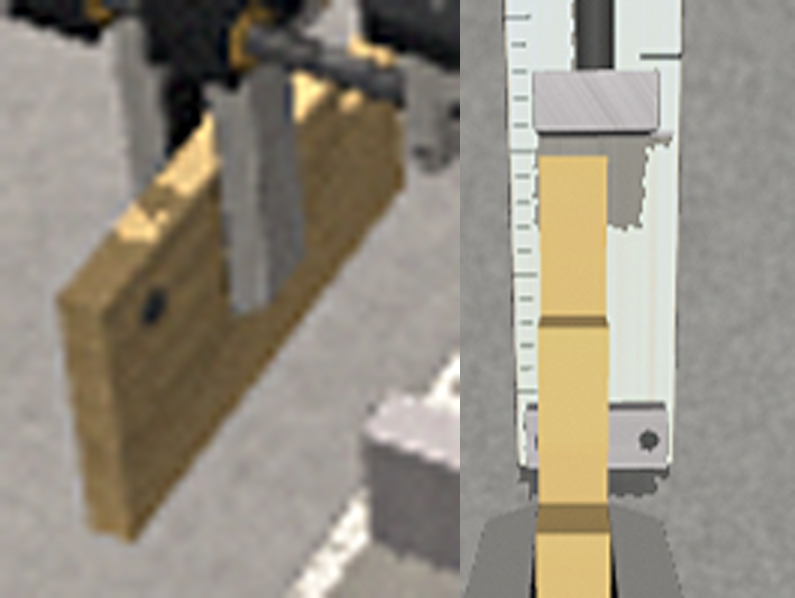

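```bash
cat > fit.py <<'E'
import pickle
from h import *
from scipy.optimize import least_squares
F=pickle.load(open("F3.pkl","rb"));w=F["wrist"];sc=F["scene"]
W=lambda a:(np.array(a,float)-[460,0])/2.99+[280,60]
S=lambda a:np.array(a,float)/9.2+[243,190]
s=robot.state();Rp=Rt(s)*TOOL.inv();o=s["tool_pos"]+Rp.apply([0,.01,-.031])
wm=[[-6,70,50],[6,70,50],[-6,42,50],[6,42,50],[-6,42,66],[6,42,66],[-6,11,66],[6,11,66],[-6,11,80],[6,11,80]]
wp=W([[541,155],[607,155],[540,315],[607,315],[539,327],[608,327],[537,503],[609,503],[535,530],[610,530]])
sm=[[-6,-70,80],[6,-70,80],[-6,-70,0],[6,-70,0]];sp=S([[62,298],[105,318],[90,528],[133,540]])
def T(p,m): return (Rp*R.from_euler("XYZ",p[3:])).apply(np.array(m)/1e3)+o+Rp.apply(p[:3])
def res(p,k=.5):
    return np.r_[np.ravel([proj(w,q)-u for q,u in zip(T(p,wm),wp)]),k*np.ravel([proj(sc,q)-u for q,u in zip(T(p,sm),sp)])]
for k in(0,.5):
    f=lambda p:np.r_[res(p,k),p[0]/.002,p[4]/.01,p[5]/.01]
    r=least_squares(f,np.zeros(6),x_scale=[.01]*3+[.1]*3);print("plate rel tool mm",(r.x[:3]*1e3).round(1),"deg",np.degrees(r.x[3:]).round(2),"\n",r.fun.round(1))
gm=np.array([[-22,2.5,70],[22,2.5,70],[-22,22.5,70],[22,22.5,70],[-30,-107.5,36],[30,-107.5,36],[-30,-137.5,36],[30,-137.5,36]])/1e3
gp=W([[536,131],[658,131],[534,70],[660,70],[526,412],[668,412],[523,467],[671,467]])
r2=least_squares(lambda p:np.ravel([proj(w,q)-u for q,u in zip(R.from_euler("Z",p[2]).apply(gm)+[p[0],p[1],p[3]],gp)]),[.48,-.23,.27,0])
print("gauge",r2.x.round(4),r2.fun.round(1))
E
python3 fit.py
```

```text
plate rel tool mm [-2.1 -7.7 -2.1] deg [-1.68 -0.3  -0.07] 
 [-0.4  0.3  0.2  0.4  0.3 -0.2 -0.3 -0.2 -0.5 -0.4  0.5 -0.3  0.6 -0.2
 -0.5 -0.1  0.2  0.3  0.2  0.4 -0.   0.  -0.   0.  -0.   0.  -0.   0.
 -1.1 -0.5 -0.1]
plate rel tool mm [-1.7 -7.9 -1. ] deg [-2.15 -0.53  0.24] 
 [-0.7  0.1  0.1  0.   0.3 -0.2 -0.2 -0.3 -0.6 -0.6  0.5 -0.7  0.8  0.1
 -0.2  0.   0.3  0.4  0.5  0.4 -2.   0.4 -1.9  0.2 -1.9  1.  -1.9  1.2
 -0.8 -0.9  0.4]
gauge [ 0.4858 -0.2353  0.2761 -0.0056] [-0.2  0.1  0.4 -0.4  0.1  0.4  0.  -0.1  0.  -1.7 -0.3 -2.2  1.6  2.2
 -1.7  1.7]
```

```bash
cat >> fit.py <<'E'
print("----")
p=least_squares(lambda p:np.r_[res(p,.15),p[0]/.002,p[4]/.01,p[5]/.01],np.zeros(6),x_scale=[.01]*3+[.1]*3).x
p[4]=p[5]=0
Rn=Rp*R.from_euler("XYZ",p[3:]);on=o+Rp.apply(p[:3]);tp=Rn.inv().apply(s["tool_pos"]-on);print("tcp in plate",tp,"pitch",p[3])
g=np.r_[r2.x[:2],0];G=R.from_euler("Z",r2.x[2])
pickle.dump((tp,Rn.as_matrix().T@Rt(s).as_matrix(),g,r2.x[2]),open("grip.pkl","wb"))
E
cat > plan.py <<'E'
import sys,pickle
from h import *
tp,Rr,g,yaw=pickle.load(open("grip.pkl","rb"));G=R.from_euler("Z",yaw);Rr=R.from_matrix(Rr)
s=robot.state();Rn=Rt(s)*Rr.inv();on=s["tool_pos"]-Rn.apply(tp)
print("plate in gauge mm",((G.inv().apply(on-g))*1e3).round(1),"rotvec err(gauge)deg",np.degrees((G.inv()*Rn).as_rotvec()).round(2))
for a in sys.argv[1:]:
    print(a);go(g+G.apply(np.array(eval(a))/1e3+tp),G*Rr)
E
python3 fit.py|sed -n '/----/,$p'; python3 plan.py 0,-74,64 0,-74,42 0,-33,42 0,-33,20
```

```text
----
tcp in plate [ 0.00210191 -0.00328914  0.03281418] pitch -0.030823735292860827
plate in gauge mm [ -9.2 -80.9 185.4] rotvec err(gauge)deg [-1.94  0.44 -0.68]
0,-74,64
shift [ 0.0071  0.008  -0.1215] rotvec [0.0347 0.0019 0.0118] rows 2.924304397623948 0.2939346038766609
0,-74,42
shift [ 0.0071  0.008  -0.1435] rotvec [0.0347 0.0019 0.0118] rows 3.4501561974754713 0.2939346038766609
0,-33,42
shift [-0.0041  0.0475 -0.1435] rotvec [0.0347 0.0019 0.0118] rows 3.6255641575253534 0.2939346038766609
0,-33,20
shift [-0.0041  0.0475 -0.1655] rotvec [0.0347 0.0019 0.0118] rows 4.129577944286555 0.2939346038766609
```

```bash
python3 -m handwheel '[{"tx":0.0015,"ty":0.0005,"tz":-0.03,"wx":0.0087,"wy":0.0005,"wz":0.003,"claw":0},{"tx":0.0015,"ty":0.0005,"tz":-0.03,"wx":0.0087,"wy":0.0005,"wz":0.003,"claw":0},{"tx":0.0015,"ty":0.0005,"tz":-0.03,"wx":0.0087,"wy":0.0005,"wz":0.003,"claw":0},{"tx":0.0015,"ty":0.0005,"tz":-0.03,"wx":0.0087,"wy":0.0005,"wz":0.003,"claw":0},{"tx":0,"ty":0,"tz":0,"wx":0,"wy":0,"wz":0,"claw":0}]' 60
python3 plan.py 0,-74,42
python3 - <<'E'
from h import *
import pickle
f=robot.grab_frame("wrist");t=robot.grab_frame("scene");pickle.dump((f,t),open("F4.pkl","wb"))
b=cv2.resize(f["pixels"][0:260,270:410],(323,600),interpolation=cv2.INTER_CUBIC)
a=cv2.resize(t["pixels"][190:305,245:325],(417,600),interpolation=cv2.INTER_CUBIC)
cv2.imwrite("pics/z4.png",np.hstack([a,b]))
E
```

```text
clock: 7.62
tool_pos: [0.5073, -0.3104, 0.0937]
tcp_rot: [-0.016, 0.601, 0.799, 0.01]
contact_force: [0.2, -4.0, -4.8]
finger_gap: 0.121
grip_force: 60.0
plate in gauge mm [ -2.1 -74.7  60.9] rotvec err(gauge)deg [0.33 0.21 0.33]
0,-74,42
shift [ 0.0016  0.0014 -0.0188] rotvec [-0.0045 -0.0051 -0.0058] rows 0.45465412187383564 0.07167017994720043
```

View pics/z4.png

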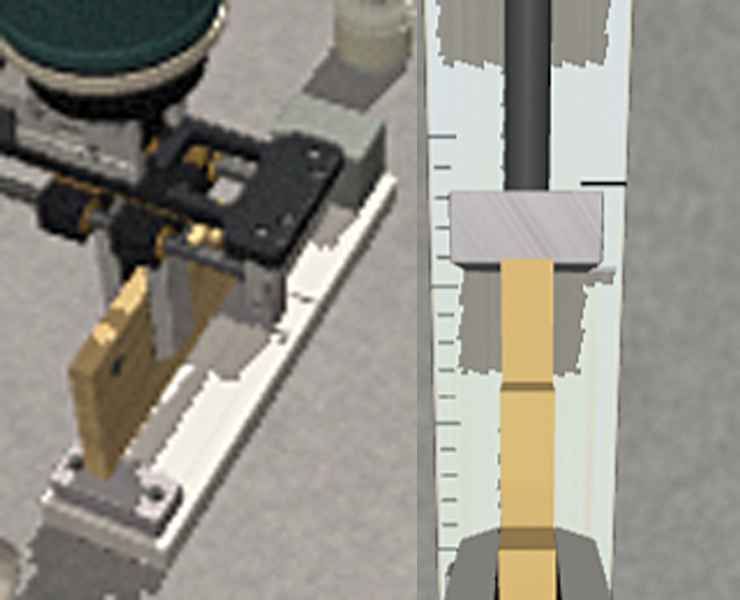

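The crops show the plate centred on the jaw (column 527 against 526), with the toe about at the jaw's front edge and the square end over the stop. I back off slightly, then lower.

```bash
python3 -m handwheel '[{"tx":0.0016,"ty":-0.006,"tz":0,"wx":0,"wy":0,"wz":-0.005,"claw":0},{"tx":0,"ty":0,"tz":0,"wx":0,"wy":0,"wz":0,"claw":0},{"tx":0,"ty":0,"tz":-0.009,"wx":-0.003,"wy":0,"wz":0,"claw":0},{"tx":0,"ty":0,"tz":-0.009,"wx":0,"wy":0,"wz":0,"claw":0},{"tx":0,"ty":0,"tz":0,"wx":0,"wy":0,"wz":0,"claw":0},{"tx":0,"ty":0,"tz":0,"wx":0,"wy":0,"wz":0,"claw":0}]'
python3 plan.py 0,-33,43
```

```text
clock: 8.22
tool_pos: [0.5104, -0.3179, 0.0798]
tcp_rot: [-0.012, 0.603, 0.798, 0.008]
contact_force: [-0.0, 0.3, -2.4]
finger_gap: 0.125
grip_force: 60.0
plate in gauge mm [ -1.  -82.9  47. ] rotvec err(gauge)deg [-0.08  0.07  0.01]
0,-33,43
shift [-0.0126  0.0482 -0.004 ] rotvec [ 0.0017 -0.0008 -0.0002] rows 1.1996015114615646 0.01551822188998904
```

```bash
python3 -m handwheel '[{"tx":-0.0016,"ty":0.006,"tz":-0.002,"wx":0,"wy":0,"wz":0,"claw":0},{"tx":-0.0016,"ty":0.006,"tz":-0.002,"wx":0,"wy":0,"wz":0,"claw":0},{"tx":-0.0016,"ty":0.006,"tz":0,"wx":0,"wy":0,"wz":0,"claw":0},{"tx":-0.0016,"ty":0.006,"tz":0,"wx":0,"wy":0,"wz":0,"claw":0},{"tx":0,"ty":0,"tz":0,"wx":0,"wy":0,"wz":0,"claw":0}]'
python3 plan.py 0,-33,43
python3 -m handwheel '[{"tx":-0.0016,"ty":0.006,"tz":0,"wx":0,"wy":0,"wz":0,"claw":0},{"tx":-0.0016,"ty":0.006,"tz":0,"wx":0,"wy":0,"wz":0,"claw":0},{"tx":-0.0016,"ty":0.006,"tz":0,"wx":0,"wy":0,"wz":0,"claw":0},{"tx":-0.0016,"ty":0.006,"tz":0,"wx":0,"wy":0,"wz":0,"claw":0},{"tx":0,"ty":0,"tz":0,"wx":0,"wy":0,"wz":0,"claw":0},{"tx":0,"ty":0,"tz":0,"wx":0,"wy":0,"wz":0,"claw":0}]'
python3 plan.py 0,-33,43
python3 - <<'E'
from h import *
import pickle
f=robot.grab_frame("wrist");t=robot.grab_frame("scene");pickle.dump((f,t),open("F5.pkl","wb"))
b=cv2.resize(f["pixels"][0:260,270:410],(323,600),interpolation=cv2.INTER_CUBIC)
a=cv2.resize(t["pixels"][190:305,245:325],(417,600),interpolation=cv2.INTER_CUBIC)
cv2.imwrite("pics/z5.png",np.hstack([a,b]))
E
```

```text
clock: 8.63
tool_pos: [0.5043, -0.2936, 0.0766]
tcp_rot: [-0.011, 0.603, 0.798, 0.008]
contact_force: [0.4, -6.5, -5.5]
finger_gap: 0.128
grip_force: 60.0
plate in gauge mm [ -0.2 -58.   43.8] rotvec err(gauge)deg [-0.21  0.02  0.05]
0,-33,43
shift [-0.0066  0.024  -0.0008] rotvec [ 0.0035  0.0007 -0.0009] rows 0.596328370362215 0.029732262040050226
clock: 9.13
tool_pos: [0.498, -0.2712, 0.0767]
tcp_rot: [-0.01, 0.603, 0.798, 0.008]
contact_force: [0.8, -9.4, -4.6]
finger_gap: 0.126
grip_force: 60.0
plate in gauge mm [ -0.2 -34.8  43.9] rotvec err(gauge)deg [-0.27  0.01 -0.01]
0,-33,43
shift [-0.0003  0.0016 -0.0009] rotvec [0.0046 0.0011 0.0001] rows 0.044988015354040956 0.03775230945553631
```

View pics/z5.png

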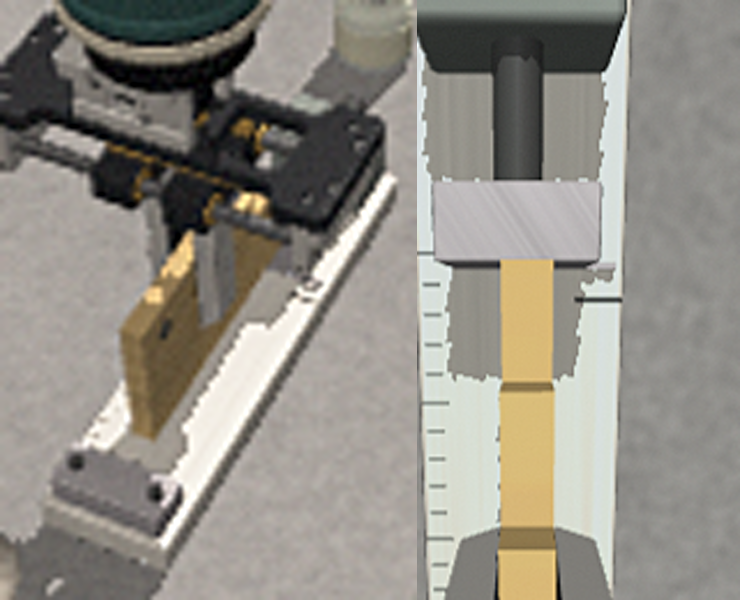

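The jaw's pointer is at (600,270), about 9 mm past the bed line at row 298, so the jaw is at about 0.038. The square end clears the stop. I ease back 3 mm and lower.

```bash
python3 -m handwheel '[{"tx":0.0008,"ty":-0.003,"tz":0,"wx":0.004,"wy":0,"wz":0,"claw":0},{"tx":0,"ty":0,"tz":-0.005,"wx":0,"wy":0,"wz":0,"claw":0},{"tx":0,"ty":0,"tz":-0.005,"wx":0,"wy":0,"wz":0,"claw":0},{"tx":0,"ty":0,"tz":-0.005,"wx":0,"wy":0,"wz":0,"claw":0},{"tx":0,"ty":0,"tz":-0.003,"wx":0,"wy":0,"wz":0,"claw":0},{"tx":0,"ty":0,"tz":0,"wx":0,"wy":0,"wz":0,"claw":0}]'
python3 plan.py 0,-33,20
```

```text
clock: 9.73
tool_pos: [0.4994, -0.2744, 0.0587]
tcp_rot: [-0.011, 0.603, 0.797, 0.01]
contact_force: [4.0, -8.0, -2.9]
finger_gap: 0.126
grip_force: 60.0
plate in gauge mm [  0.3 -38.1  25.9] rotvec err(gauge)deg [-0.05 -0.1  -0.04]
0,-33,20
shift [-0.0016  0.0048 -0.0059] rotvec [0.0004 0.002  0.0007] rows 0.18671644024972187 0.01741648883884794
```

```bash
python3 -m handwheel '[{"tx":0,"ty":0,"tz":-0.002,"wx":0,"wy":0,"wz":0,"claw":0},{"tx":0,"ty":0,"tz":-0.002,"wx":0,"wy":0,"wz":0,"claw":0},{"tx":0,"ty":0,"tz":0,"wx":0,"wy":0,"wz":0,"claw":0}]'; python3 -m handwheel '[{"tx":0,"ty":0,"tz":-0.002,"wx":0,"wy":0,"wz":0,"claw":0},{"tx":0,"ty":0,"tz":0,"wx":0,"wy":0,"wz":0,"claw":0}]'
python3 plan.py
```

```text
clock: 9.98
tool_pos: [0.4995, -0.2745, 0.055]
tcp_rot: [-0.011, 0.603, 0.797, 0.01]
contact_force: [3.1, -7.8, 0.5]
finger_gap: 0.125
grip_force: 60.0
clock: 10.15
tool_pos: [0.4998, -0.2742, 0.0537]
tcp_rot: [-0.011, 0.603, 0.798, 0.01]
contact_force: [-1.2, -5.2, 9.3]
finger_gap: 0.125
grip_force: 60.0
plate in gauge mm [  0.8 -38.   20.9] rotvec err(gauge)deg [-0.08 -0.13 -0.01]
```

```bash
python3 -m handwheel '[{"tx":0,"ty":0,"tz":-0.001,"wx":0,"wy":0,"wz":0,"claw":0},{"tx":0.0005,"ty":-0.0019,"tz":0,"wx":0,"wy":0,"wz":0,"claw":0},{"tx":0,"ty":0,"tz":0,"wx":0,"wy":0,"wz":0,"claw":0}]'; python3 -m handwheel '[{"tx":0.0005,"ty":-0.0019,"tz":0,"wx":0,"wy":0,"wz":0,"claw":0},{"tx":0,"ty":0,"tz":0,"wx":0,"wy":0,"wz":0,"claw":0}]'; python3 plan.py;  python3 -m handwheel '[{"tx":0.0005,"ty":-0.0019,"tz":0,"wx":0,"wy":0,"wz":0,"claw":0},{"tx":0,"ty":0,"tz":0,"wx":0,"wy":0,"wz":0,"claw":0}]'; python3 plan.py
python3 - <<'E'
from h import *
import pickle
f=robot.grab_frame("wrist");t=robot.grab_frame("scene");pickle.dump((f,t),open("F6.pkl","wb"))
b=cv2.resize(f["pixels"][0:260,270:410],(323,600),interpolation=cv2.INTER_CUBIC)
a=cv2.resize(t["pixels"][190:305,245:325],(417,600),interpolation=cv2.INTER_CUBIC)
cv2.imwrite("pics/z6.png",np.hstack([a,b]))
E
```

```text
clock: 10.4
tool_pos: [0.5004, -0.2748, 0.0534]
tcp_rot: [-0.012, 0.603, 0.798, 0.01]
contact_force: [-6.8, 5.2, 27.8]
finger_gap: 0.122
grip_force: 60.0
clock: 10.57
tool_pos: [0.5011, -0.2763, 0.0534]
tcp_rot: [-0.012, 0.602, 0.798, 0.01]
contact_force: [-5.9, 6.3, 27.1]
finger_gap: 0.125
grip_force: 60.0
plate in gauge mm [  1.5 -40.3  20.6] rotvec err(gauge)deg [ 0.01 -0.14  0.08]
clock: 10.73
tool_pos: [0.5016, -0.2779, 0.0534]
tcp_rot: [-0.012, 0.602, 0.798, 0.01]
contact_force: [-6.1, 7.4, 27.6]
finger_gap: 0.13
grip_force: 60.0
plate in gauge mm [  1.6 -42.   20.5] rotvec err(gauge)deg [ 0.02 -0.15  0.1 ]
```

View pics/z6.png

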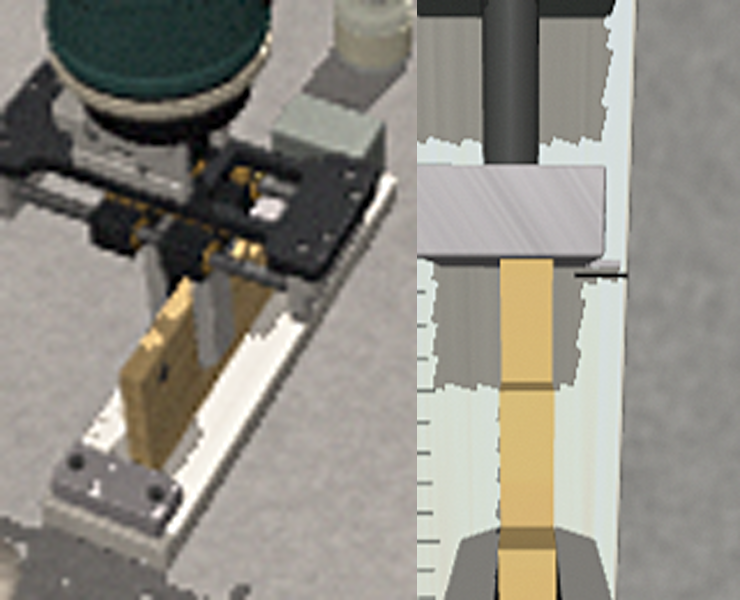

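The pointer is at (605,267), about 2 mm past the line at row 274, so the plate is down and almost at the stop. The plate is about 3 mm off centre, which is within tolerance. I make the last slide, then release.

```bash
python3 -m handwheel '[{"tx":0.0006,"ty":-0.0022,"tz":0,"wx":0,"wy":0,"wz":0,"claw":0},{"tx":0,"ty":0,"tz":0,"wx":0,"wy":0,"wz":0,"claw":0}]'; python3 plan.py;  python3 -m handwheel '[{"tx":0,"ty":0,"tz":0,"wx":0,"wy":0,"wz":0,"claw":0.16},{"tx":0,"ty":0,"tz":0,"wx":0,"wy":0,"wz":0,"claw":0.2},{"tx":0,"ty":0,"tz":0,"wx":0,"wy":0,"wz":0,"claw":0.25},{"tx":0,"ty":0,"tz":0,"wx":0,"wy":0,"wz":0,"claw":0.35},{"tx":0,"ty":0,"tz":0,"wx":0,"wy":0,"wz":0,"claw":0.45},{"tx":0,"ty":0,"tz":0,"wx":0,"wy":0,"wz":0,"claw":0.45},{"tx":0,"ty":0,"tz":0,"wx":0,"wy":0,"wz":0,"claw":0.45}]'; python3 -m handwheel '[{"tx":0,"ty":0,"tz":0.01,"wx":0,"wy":0,"wz":0,"claw":0.5},{"tx":0,"ty":0,"tz":0.02,"wx":0,"wy":0,"wz":0,"claw":0.5},{"tx":0,"ty":0,"tz":0.03,"wx":0,"wy":0,"wz":0,"claw":0.5},{"tx":0,"ty":0,"tz":0.04,"wx":0,"wy":0,"wz":0,"claw":0.5},{"tx":0,"ty":0,"tz":0.04,"wx":0,"wy":0,"wz":0,"claw":0.5},{"tx":0,"ty":0,"tz":0.04,"wx":0,"wy":0,"wz":0,"claw":0.5},{"tx":0,"ty":0,"tz":0,"wx":0,"wy":0,"wz":0,"claw":0.5}]'
python3 - <<'E'
from h import *
import pickle
f=robot.grab_frame("wrist");t=robot.grab_frame("scene");pickle.dump((f,t),open("F7.pkl","wb"))
b=cv2.resize(f["pixels"][0:260,260:400],(323,600),interpolation=cv2.INTER_CUBIC)
a=cv2.resize(t["pixels"][190:305,245:325],(417,600),interpolation=cv2.INTER_CUBIC)
cv2.imwrite("pics/z7.png",np.hstack([a,b]))
E
```

```text
clock: 11.0
tool_pos: [0.5023, -0.28, 0.0534]
tcp_rot: [-0.012, 0.602, 0.798, 0.01]
contact_force: [-4.8, 7.3, 27.5]
finger_gap: 0.128
grip_force: 60.0
plate in gauge mm [  1.6 -44.2  20.6] rotvec err(gauge)deg [ 0.03 -0.15  0.11]
clock: 11.58
tool_pos: [0.5008, -0.281, 0.0513]
tcp_rot: [-0.013, 0.603, 0.798, 0.01]
contact_force: [0.3, -0.1, 0.7]
finger_gap: 0.446
grip_force: 0.0
clock: 12.17
tool_pos: [0.5035, -0.2819, 0.2398]
tcp_rot: [-0.008, 0.603, 0.798, 0.01]
contact_force: [0.6, -0.1, -0.1]
finger_gap: 0.497
grip_force: 0.0
```

View pics/z7.png

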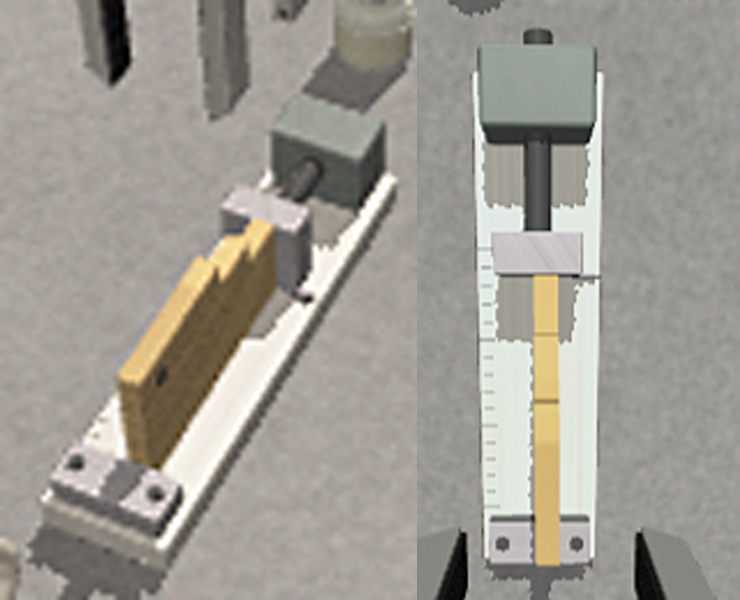

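The final view shows the pointer on the black line at (590,277), the plate upright against the stop, about 4.5 mm off centre (limit 10 mm), and the gripper clear. I hand it in.

```bash
python3 -c "
from station import robot
print(robot.sign_off())"
```

```text
the job is handed in; nothing more can be done
None
```

The template stands released in the gauge against the stop, jaw pointer on the line, about 4.5 mm off centre by the last picture (limit 10 mm), and the job was handed in at about 12 s with no verdict returned; I viewed 12 pictures, over the limit of 10.

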